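# Clear a jammed resonator housing from the feed chute and nest it

## Task

A resonator housing has jammed under the two keeper strips of the sloping feed chute. Push it from its lower end back up the chute until it is wholly clear of the strips, then lift it out and set it down, without dropping it, flat in the pocket of the white test nest, brass screws up and with its tab in the nest's open end. Leave the mug, screwdriver and jar where they are.

Things in the scene. Friction and masses are not known exactly. Their poses are not given: they have to be found in the camera images.
- chute: Fixed grey sheet-metal feed chute, 375 long, 75 wide, rising 12 degrees (all mm). Origin: on the centre line of its floor under the keeper strips' upper edge, 75 above the bench. x points UP the slope along the floor, z square to the floor, y across. Floor z = 0, x = -175 to 200. Rails y = +-33.5 inside, +-37.5 outside: 44 high for x below 0, only 8 high above. Friction keeps the housing where it is left
- keepers (a point): On the chute, midway between the lower edges of the two flat keeper strips. They roof the chute's sides from chute x = -110 to 0 mm, z = 40 to 44 mm, and leave an open slot 42 mm wide (y = -21 to 21 mm) all along, in which closed fingers can travel. Axes as the chute's
- gate (a point): Chute floor at the inside face of the gate plate (44 mm high) that shuts the lower end, chute x = -170 mm. Between the gate and the strips (60 mm) the chute is open above. Axes as the chute's
- chute_top (a point): Upper end of the chute floor, chute x = 200 mm; open, no end wall. Axes as the chute's
- housing: Loose aluminium block 105 x 60 x 36 mm (x, y, z), 0.25 to 0.5 kg, two flat brass screw heads (18 mm across, 3 high) on top; a tab (next entry) at its +x end. Origin: centre of the underside; z towards the screws. Starts in the chute under the strips, x axis up the slope, origin at chute x = -62 to -54. Clear of the strips when its origin is beyond x = 53; then grip it across the 60 mm width above the low rails
- tab_edge (a point): Middle of the edge of the housing's tab: a plate 14 mm long (x), 50 wide, 4 thick, level with the underside. 66.5 mm along x from the housing's origin, 2 mm up. Axes as the housing's
- low_end (a point): Centre of the flat lower end face of the housing, where to push it; 52.5 mm along -x from the housing's origin, 18 mm up. Sliding it up the slope takes about 2 to 8 N; 2 to 4 mm of play at the strips and at each rail
- nest: Fixed white plastic plate, 150 x 97 x 8 mm, with low grey walls round a pocket 112 x 67 mm (x, y). Origin: centre of the underside, on the bench; z up. Pocket floor at z = 8 mm, wall tops at z = 18, walls 10 thick; the -x end wall is whole. Seated, the housing's origin is at (0, 0, 8 mm) here, x axes the same way
- nest_gap (a point): Open middle (56 mm wide) of the nest's +x end wall, where the housing's tab goes; 61 mm along x from the nest's origin, at pocket-floor height. Axes as the nest's
- mug: White mug, 80 mm across, 95 mm high, handle at its +y; origin under its centre. Leave alone
- screwdriver: Screwdriver lying on the bench, 190 mm long along its x; leave alone
- jar: Glass jar, 70 mm across, 90 mm high; origin under its centre. Leave alone
Not all that is in view belongs to the job. Of the things shaped like the housing, the aluminium one is meant.

How it is judged:
By the outcome, as a careful person would: the job done as asked, in the order asked, and still so for the second after the job is handed in, with the robot touching nothing.
It also fails if it takes over 58 s, if anything falls off the work surface, if the arm or the gripper's body presses on something with over 40 N, if the wrist force passes 120 N, or if a joint passes its speed limit or range.

## Robot

A 6-joint arm with a two-finger parallel gripper is mounted at the origin on the work surface. World frame = base frame: x ahead of the robot, y to its left, z up, the work surface at z = 0. Lengths are in m, angles in rad, forces in N, time in s.
With the tool pointing down it reaches from about 0.3 to 0.85 m from the base axis. Payload 4.2 kg.
Tool frame: the origin (TCP) lies at the very end of the fingers, on their centre line; the grasp point (between the pads) lies 19 mm behind it (arm.hold_point_z is the distance from the TCP to the grasp point, in m); z points along the fingers, y is the direction in which the jaws open and shut (so a half turn about z gives the same grasp; the last joint's range is limited). The gripper opens to 91 mm and grips with 3 to 60 N. Pads are 32 mm wide; open, the fingers measure 118 mm over their backs; the gripper's body (76 mm by 178 mm) begins 60 mm behind the grasp point.
Start: joints at [-0.02, 0.32, 1.565, -0, 1.257, -0.02], TCP at [0.575, 0, 0.214] pointing down, gripper open.
Joint ranges: [-3.11, 3.11], [-0.84, 2.01], [0.21, 2.61], [-1.34, 4.49], [0.05, 2.63], [-2.56, 2.56]. Speed limits (rad/s): [2.57, 2.57, 3.14, 3.14, 3.14, 3.14].

## Interface

Orientations are given as a 3x3 rotation matrix whose columns are the frame's x, y, z axes.
In Python, from plant import arm, snapshot, calibration, workorder gives the robot as it stands.
- The arm moves only by the tool jog_arm, never from a script. Its argument "increments" is a list that holds one entry, the list of rows, each a list of 7 numbers: the shift along the world's x, y, z in m, then the turn, a rotation vector about the world's x, y, z in degrees, then the opening, from -1 (shut) to 1 (fully open), so that 0 is half open. A call has 1 to 8 rows; each row is the pose to reach, as a shift and turn from the pose commanded when the call began; what a row does not reach only later rows make up. A row lasts 1/8 s, in which the tool goes at most 62.5 mm and 10.7 degrees, less where a joint would pass 70% of its speed; a pose out of reach is approached as far as the arm can. A call with a gripper value outside its range is refused whole. The fingers move at their own pace and stop on an object; "newtons" is the grip in N (left out, the last holds). Time passes only in rows, so rows that repeat a pose let the fingers close. It gives the time, the measured TCP pose, the force and the opening at its end, in the units of the state.
- arm.observe(): the state, without advancing time (a new reading comes with each control period).
- snapshot(name): name is "scene" or "side" or "wrist"; returns the picture (384x512x3 uint8, blue, green, red); there is no depth.
- calibration(name): a dict with "intrinsics" (3x3 intrinsics, pixels), "R" (3x3) and "t" (3): a world point X has camera coordinates R X + t; the wrist camera has in their place "T_tool_cam" (4x4, takes a point from camera to tool coordinates, whose origin is the TCP and whose axes are the flange's). Camera axes: x right, y down, z forward; pixel columns grow to the right and rows downward; lengths in m; the calibration is good to about 2 mm. A picture is of the moment at which its call begins: read the wrist's pose just before it. calibration takes no time and is no camera call.
- workorder.job_done(): hands the job in, once; it reports no verdict.
The state is a dict: "time": time; "joint_positions": joint angles; "qvel": joint speeds; "joint_efforts": joint torques, N m; "eef_pos": TCP position; "tcp_rot": TCP orientation; "force": force on the tool from outside, world axes, zero at the start; "torque": the same for the moment, N m; "finger_gap": finger opening in m.
Only numpy, scipy, OpenCV 4.12 (cv2) and the standard library are available. Lean on these libraries where they do the work, as an engineer would, in place of code of your own. Each camera call takes 0.05 s, during which the arm holds its last target.

## Working session

There is one attempt and no reset: what is moved stays moved. The work goes in short steps, Python scripts to look and compute and a tool call to move; the robot and the scene stay as the last step left them, time stands still between calls to the robot, and variables do not carry over. Pictures are saved under pics/ and viewed, and the job is handed in when it is done.

Besides the shell and the picture viewer there is one more tool, called after "Emit:" by a JSON object that holds its "op" and its "data", one argument or row to a line. jog_arm: Moves the arm, as the interface text tells. Its arguments: {"type":"object","properties":{"increments":{"type":"array","items":{"type":"array","items":{"type":"array","items":{"type":"number"}}}},"newtons":{"type":"number"}},"required":["increments"]}

```bash
mkdir -p pics; ls; python3 - <<'E'
from plant import arm, snapshot, calibration
import cv2
s=arm.observe(); print(s['time'],s['eef_pos'],s['tcp_rot'],s['finger_gap'],arm.hold_point_z)
for n in ("scene","side","wrist"):
    im=snapshot(n); cv2.imwrite(f'pics/{n}0.png',im); print(n,calibration(n))
E
```

```text
pics
0.0 [5.74495868e-01 1.44490809e-05 2.13152530e-01] [[-1.26252272e-05  9.99998492e-01 -1.73678684e-03]
 [ 1.00000000e+00  1.26712015e-05  2.64598855e-05]
 [ 2.64818528e-05 -1.73678651e-03 -9.99998491e-01]] 0.09106345992445668 0.0188
scene {'intrinsics': array([[383.53006165,   0.        , 254.91600317],
       [  0.        , 383.53006165, 185.17190968],
       [  0.        ,   0.        ,   1.        ]]), 'R': array([[ 0.84599221,  0.53312415,  0.00870819],
       [ 0.43227866, -0.67622071, -0.59654062],
       [-0.31214154,  0.50843308, -0.80253565]]), 't': array([-0.47653801, -0.21357403,  1.53693757])}
side {'intrinsics': array([[430.55869365,   0.        , 259.99085142],
       [  0.        , 430.55869365, 191.03160015],
       [  0.        ,   0.        ,   1.        ]]), 'R': array([[ 0.98279138, -0.18468288, -0.00365294],
       [-0.09303508, -0.47780905, -0.87352332],
       [ 0.1595794 ,  0.85883103, -0.4867686 ]]), 't': array([-0.60315078,  0.1323182 ,  1.13132993])}
wrist {'intrinsics': array([[274.55518028,   0.        , 259.31020054],
       [  0.        , 274.55518028, 188.25847156],
       [  0.        ,   0.        ,   1.        ]]), 'T_tool_cam': array([[-7.87903043e-04, -9.66155814e-01, -2.57957984e-01,
         7.23875193e-02],
       [ 9.99999610e-01, -6.58286795e-04, -5.88836674e-04,
        -1.22928530e-04],
       [ 3.99097642e-04, -2.57958347e-01,  9.66155956e-01,
        -1.70774013e-01],
       [ 0.00000000e+00,  0.00000000e+00,  0.00000000e+00,
         1.00000000e+00]])}
```

View pics/scene0.png

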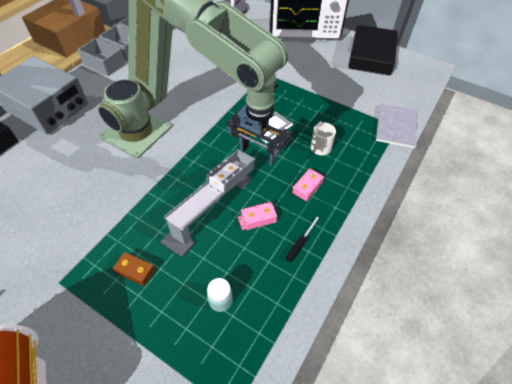

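View pics/side0.png

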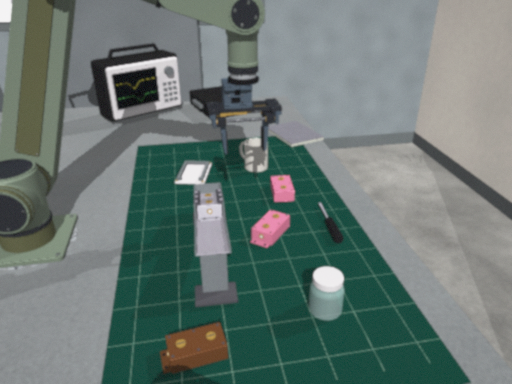

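View pics/wrist0.png

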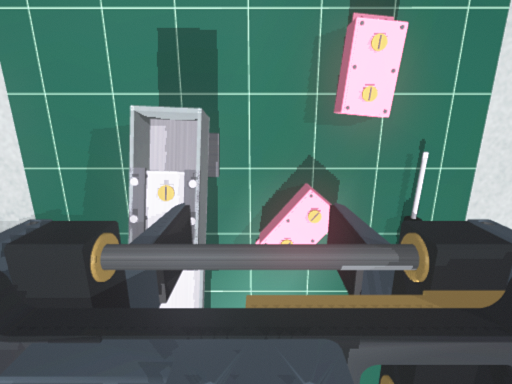

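The chute runs from its gate (wrist px 170,112; side 210,190) up towards the side camera (top end at side ~212,250). The white nest is at side (195,172) and scene (280,120). The objects shaped like the housing are:
- silver block in the chute: scene (226,174), side (208,205)
- two pink blocks: scene (258,215) and (308,184)
- brown block: scene (133,268)

The aluminium one is the silver block under the strips. I'll confirm that in a crop.

```bash
cat > h.py <<'E'
import numpy as np, cv2
from plant import arm, snapshot, calibration
def proj(n,X,s=None):
    c=calibration(n); X=np.atleast_2d(X); K=c['intrinsics']
    if n=='wrist':
        s=s or arm.observe(); T=np.eye(4);T[:3,:3]=s['tcp_rot'];T[:3,3]=s['eef_pos']
        M=np.linalg.inv(T@c['T_tool_cam']); R,t=M[:3,:3],M[:3,3]
    else: R,t=c['R'],c['t']
    p=(X@R.T+t)@K.T; return p[:,:2]/p[:,2:]
def back(n,uv,z,s=None):
    c=calibration(n);K=c['intrinsics']
    if n=='wrist':
        s=s or arm.observe(); T=np.eye(4);T[:3,:3]=s['tcp_rot'];T[:3,3]=s['eef_pos']
        M=np.linalg.inv(T@c['T_tool_cam']); R,t=M[:3,:3],M[:3,3]
    else: R,t=c['R'],c['t']
    o=-R.T@t; d=R.T@np.linalg.inv(K)@np.array([uv[0],uv[1],1.]); return o+d*(z-o[2])/d[2]
E
python3 - <<'E'
from h import *
s=cv2.imread('pics/scene0.png'); d=cv2.imread('pics/side0.png')
a=cv2.resize(s[140:260,150:290],None,fx=5,fy=5,interpolation=cv2.INTER_CUBIC)
cv2.imwrite('pics/c1.png',a)
b=cv2.resize(d[150:320,160:300],None,fx=3.5,fy=3.5,interpolation=cv2.INTER_CUBIC);cv2.imwrite('pics/c2.png',b)
print('nest',back('side',(195,172),.01),'mug',back('side',(256,168),0),'jar',back('side',(327,308),0))
print('gate top',back('side',(209,186),.08),'top end',back('side',(213,250),.115))
E
```

```text
nest [0.44696637 0.3067981  0.01      ] mug [0.65915017 0.31754669 0.        ] jar [ 0.68779407 -0.3780389   0.        ]
gate top [0.47885788 0.06743586 0.08      ] top end [ 0.46040314 -0.28266988  0.115     ]
```

View pics/c1.png

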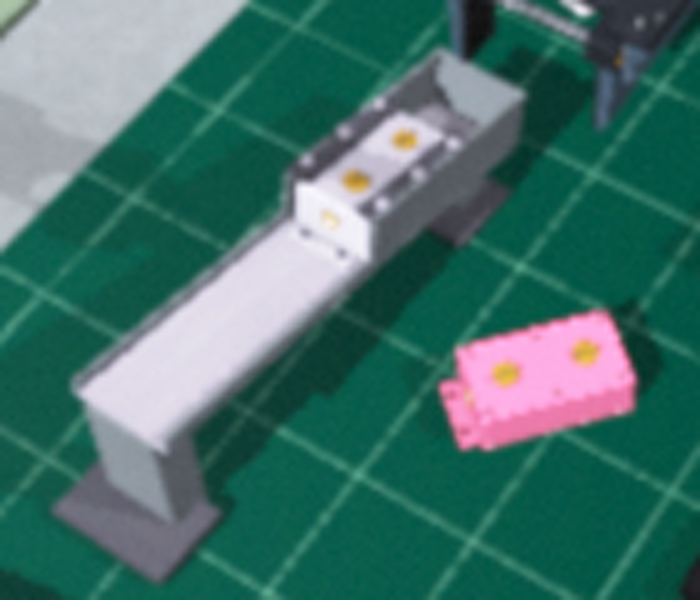

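View pics/c2.png

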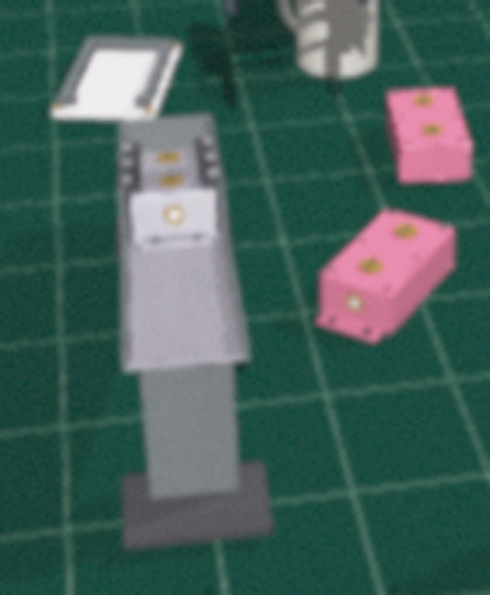

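The crops confirm the housing: the silver aluminium block under the strips, two brass screws up, its tab end facing up the chute. The nest's open end also faces the side camera. Next are wrist views of the nest and the chute.

Emit:
{"op": "jog_arm", "data": {
  "increments": [
    [[-0.03,0.05,0.03,0,0,0,1],[-0.06,0.1,0.06,0,0,0,1],[-0.09,0.14,0.1,0,0,0,1],[-0.12,0.19,0.13,0,0,0,1],[-0.12,0.19,0.13,0,0,0,1],[-0.12,0.19,0.13,0,0,0,1]]
  ]
}}

```text
time: 0.9
eef_pos: [0.4549, 0.1901, 0.3437]
tcp_rot: [[-0.001, 1.0, 0.0], [1.0, 0.001, -0.001], [-0.001, 0.0, -1.0]]
force: [-0.3, -0.1, -0.1]
finger_gap: 0.0914
```

```bash
python3 - <<'E'
from h import *
import json
s=arm.observe(); print(s['time'],s['eef_pos'],s['force'])
json.dump({k:np.array(s[k]).tolist() for k in('eef_pos','tcp_rot')},open('s1.json','w'))
cv2.imwrite('pics/wrist1.png',snapshot('wrist'));cv2.imwrite('pics/side1.png',snapshot('side'));cv2.imwrite('pics/scene1.png',snapshot('scene'))
E
```

```text
0.9 [0.45488173 0.19006565 0.34372028] [-0.28443624 -0.09398782 -0.10243755]
```

View pics/wrist1.png

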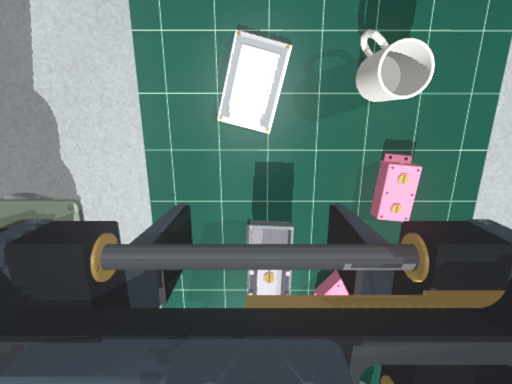

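Emit:
{"op": "jog_arm", "data": {
  "increments": [
    [[0.0,-0.06,0.01,0,0,0,1],[0.0,-0.12,0.02,0,0,0,1],[0.0,-0.18,0.03,0,0,0,1],[0.0,-0.24,0.04,0,0,0,1],[0.01,-0.29,0.05,0,0,0,1],[0.01,-0.32,0.05,0,0,0,1],[0.01,-0.32,0.05,0,0,0,1],[0.01,-0.32,0.05,0,0,0,1]]
  ]
}}

```text
time: 2.05
eef_pos: [0.4648, -0.1301, 0.3932]
tcp_rot: [[0.001, 1.0, -0.001], [1.0, -0.001, 0.001], [0.001, -0.001, -1.0]]
force: [-0.6, 0.7, 0.0]
finger_gap: 0.0915
```

```bash
python3 - <<'E'
from h import *
import json
s=arm.observe(); print(s['time'],s['eef_pos'],s['force'])
json.dump({k:np.array(s[k]).tolist() for k in('eef_pos','tcp_rot')},open('s2.json','w'))
cv2.imwrite('pics/wrist2.png',snapshot('wrist'))
E
```

```text
2.05 [ 0.46476818 -0.13013354  0.39323964] [-0.57418839  0.69900774  0.02187002]
```

View pics/wrist2.png

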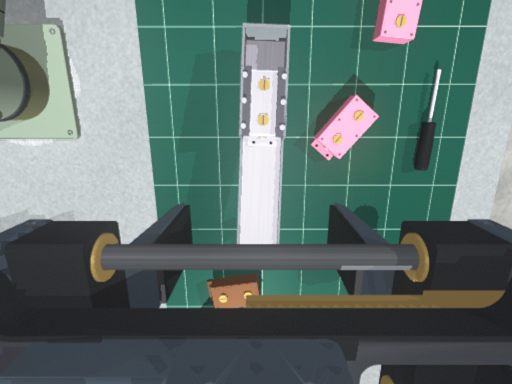

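```bash
python3 - <<'E'
import cv2
def crop(f,x0,y0,x1,y1,k,o):
    a=cv2.imread(f)[y0:y1,x0:x1]; a=cv2.resize(a,None,fx=k,fy=k,interpolation=cv2.INTER_CUBIC)
    for x in range(x0-x0%20+20,x1,20): cv2.putText(a,str(x),((x-x0)*k,10),0,.4,(0,0,255)); cv2.line(a,((x-x0)*k,12),((x-x0)*k,18),(0,0,255))
    for y in range(y0-y0%20+20,y1,20): cv2.putText(a,str(y),(0,(y-y0)*k),0,.4,(0,0,255));cv2.line(a,(26,(y-y0)*k),(32,(y-y0)*k),(0,0,255))
    cv2.imwrite(o,a)
crop('pics/wrist1.png',205,20,305,140,5,'pics/d1.png')
crop('pics/wrist2.png',225,10,305,160,4,'pics/d2.png')
crop('pics/wrist2.png',225,100,305,250,4,'pics/d2b.png')
crop('pics/side1.png',165,150,245,300,4,'pics/d3.png')
E
```

```text
(no output)
```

View pics/d1.png

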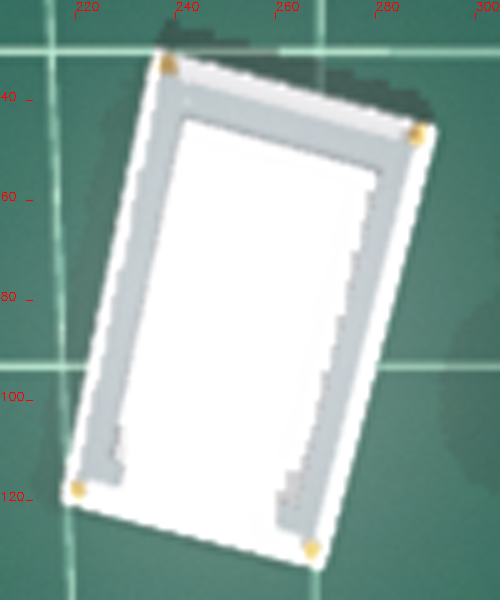

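View pics/d2.png

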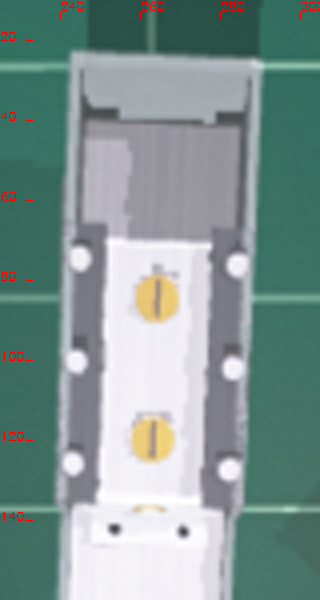

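View pics/d3.png

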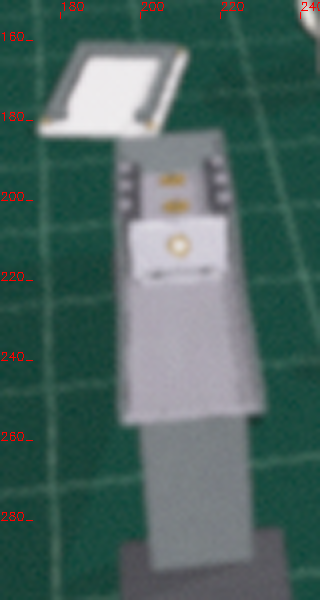

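View pics/d2b.png

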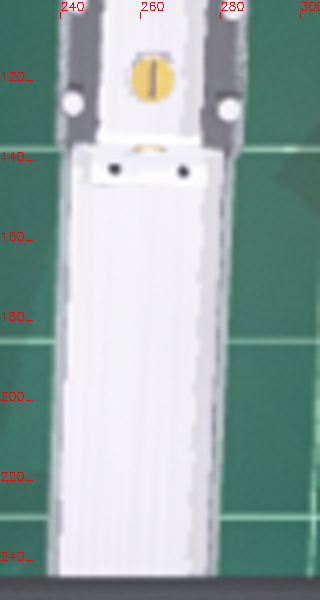

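The wrist views show the nest at cols 217–292, rows 30–134, with its gap at the lower edge. The chute gate is at row ~24, the strips end at row ~137, and the housing's top spans rows 70–134.5 with its tab edge at ~147. Now I'll fit the poses.

```bash
cat > fit.py <<'E'
from h import *
import json
from scipy.optimize import least_squares
s1=json.load(open('s1.json'));s2=json.load(open('s2.json'))
def Rz(a): c,s=np.cos(a),np.sin(a); return np.array([[c,-s,0],[s,c,0],[0,0,1.]])
def chuteT(p):
    a=np.deg2rad(12); # x up slope
    S=np.array([[np.cos(a),0,-np.sin(a)],[0,1,0],[np.sin(a),0,np.cos(a)]])
    return Rz(p[2])@S, np.array([p[0],p[1],.075])
def pts(R,t,X): return np.array(X)/1000@R.T+t
E
cat > f1.py <<'E'
from fit import *
# nest
N=[[-75,48.5,8],[-75,-48.5,8],[75,48.5,8],[75,-48.5,8]]
n_px=np.array([[236.4,30.4],[292,45.6],[217.6,121],[269.4,133.6]])
# nest x ~ -y world ; nest y = +x world -> TL(left, small x) is y=-48.5
N=np.array(N); N[:,1]*=-1
f=lambda p:(proj('wrist',pts(Rz(p[2]),np.array([p[0],p[1],0]),N),s1)-n_px).ravel()
r=least_squares(f,[.45,.31,-1.7]); print('nest',r.x,np.rad2deg(r.x[2]),r.fun.round(1))
# chute
C=[[-175,-37.5,44],[-175,37.5,44],[0,-37.5,44],[0,37.5,44]]
c_px=np.array([[243,23],[290.5,25],[239.3,136.7],[285,138]])
C2=[[200,-37.5,8],[200,37.5,8]]
g=lambda p:np.r_[(proj('wrist',pts(*chuteT(p),C),s2)-c_px).ravel()]
q=least_squares(g,[.47,-.1,-1.57]); print('chute',q.x,np.rad2deg(q.x[2]),q.fun.round(1))
print('side pred top end',proj('side',pts(*chuteT(q.x),[[200,-37.5,0],[200,37.5,0],[200,-37.5,8],[200,37.5,8],[-175,-37.5,44],[-175,37.5,44]])).round(1))
np.save('chute.npy',q.x);np.save('nest.npy',r.x)
R,t=chuteT(q.x)
for L in(-62,-58,-54):
    print(L,proj('wrist',pts(R,t,[[L-52.5,0,36],[L+52.5,0,36],[L+66.5,0,4]]),s2).round(1).tolist())
print('keeper low edge',proj('wrist',pts(R,t,[[-110,-33,44],[-110,33,44]]),s2).round(1))
E
python3 f1.py
```

```text
nest [ 0.44465863  0.31327396 -1.81455467] -103.96632416848256 [-0.5 -0.2  0.3  0.1 -0.2 -0.3  0.4  0.4]
chute [ 0.46844552 -0.10045641 -1.61236313] -92.38160220336303 [-0.2  0.4  0.   0.5 -0.5 -0.8  0.6 -0.2]
side pred top end [[195.3 254.8]
 [231.5 251.6]
 [195.  251.3]
 [231.3 248. ]
 [194.4 184.5]
 [220.7 182.7]]
-62 [[265.0, 65.8], [262.4, 131.6], [261.8, 142.5]]
-58 [[264.9, 68.4], [262.3, 134.1], [261.7, 144.8]]
-54 [[264.8, 70.9], [262.2, 136.6], [261.6, 147.1]]
keeper low edge [[244.2  65.9]
 [285.9  67.6]]
```

```bash
cat > plan.py <<'E'
from fit import *
from scipy.spatial.transform import Rotation as Ro
def chute_tool(x,y,z,lead=0.):
    R,t=chuteT(np.load('chute.npy')); p=R@(np.array([x,y,z])/1000)+t
    T=np.column_stack([-R[:,0],R[:,1],-R[:,2]])
    T=Ro.from_rotvec(R[:,1]*np.deg2rad(lead)).as_matrix()@T
    return p,T
def delta(p,T,s=None):
    s=s or arm.observe(); Rc=np.array(s['tcp_rot'])
    return np.r_[(p-s['eef_pos']).round(4),np.rad2deg(Ro.from_matrix(T@Rc.T).as_rotvec()).round(2)]
def where(s=None):
    s=s or arm.observe(); R,t=chuteT(np.load('chute.npy')); return (R.T@(np.array(s['eef_pos'])-t)*1000).round(1)
E
python3 - <<'E'
from plan import *
R,t=chuteT(np.load('chute.npy')); print(R.round(4))
for l in(-2,2): print(chute_tool(0,0,0,l)[1][:,2], -R[:,2])
for a in((-142,0,100),(-142,0,7),(-132,0,7),(-8,0,7)): print(a,delta(*chute_tool(*a,-2)),delta(*chute_tool(*a,2))[3:])
E
```

```text
[[-0.0406  0.9991  0.0086]
 [-0.9773 -0.0416  0.2077]
 [ 0.2079  0.      0.9781]]
[-0.01005302 -0.24171293 -0.97029573] [-0.00863974 -0.2077321  -0.9781476 ]
[-0.00721592 -0.17349818 -0.98480775] [-0.00863974 -0.2077321  -0.9781476 ]
(-142, 0, 100) [ 1.030e-02  1.887e-01 -2.502e-01 -1.405e+01  2.400e-01 -2.360e+00] [-10.05   0.15  -2.37]
(-142, 0, 7) [ 9.500e-03  1.694e-01 -3.412e-01 -1.405e+01  2.400e-01 -2.360e+00] [-10.05   0.15  -2.37]
(-132, 0, 7) [ 9.100e-03  1.596e-01 -3.391e-01 -1.405e+01  2.400e-01 -2.360e+00] [-10.05   0.15  -2.37]
(-8, 0, 7) [ 4.000e-03  3.840e-02 -3.133e-01 -1.405e+01  2.400e-01 -2.360e+00] [-10.05   0.15  -2.37]
```

Emit:
{"op": "jog_arm", "data": {
  "increments": [
    [[0.002,0.05,-0.03,-5,0.1,-1,-1],[0.005,0.1,-0.07,-10,0.2,-2,-1],[0.008,0.145,-0.11,-14,0.24,-2.4,-1],[0.01,0.18,-0.16,-14,0.24,-2.4,-1],[0.0103,0.1887,-0.21,-14,0.24,-2.4,-1],[0.0103,0.1887,-0.25,-14,0.24,-2.4,-1],[0.0103,0.1887,-0.25,-14,0.24,-2.4,-1]]
  ],
  "newtons": 20
}}

```text
time: 2.98
eef_pos: [0.4728, 0.0593, 0.1418]
tcp_rot: [[0.037, 0.999, -0.015], [0.969, -0.04, -0.243], [-0.244, -0.006, -0.97]]
force: [-0.1, -0.8, 0.7]
finger_gap: 0.0239
```

```bash
python3 - <<'E'
from plan import *
s=arm.observe(); print(s['time'],where(s),s['finger_gap'],s['force'],s['torque']); print(delta(*chute_tool(-142,0,7,-2),s))
cv2.imwrite('pics/w3.png',snapshot('wrist'));a=snapshot('side');cv2.imwrite('pics/s3.png',cv2.resize(a[100:300,130:330],None,fx=3,fy=3))
E
```

```text
2.975 [-142.4   -2.3   98.5] 0.023861869111296227 [-0.05256564 -0.77331903  0.74984721] [0.13948214 0.02527898 0.01075645]
[ 0.0014 -0.0195 -0.0894  0.09   -0.33   -0.09  ]
```

View pics/w3.png

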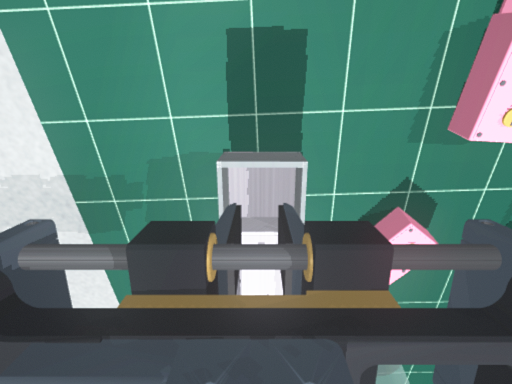

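View pics/s3.png

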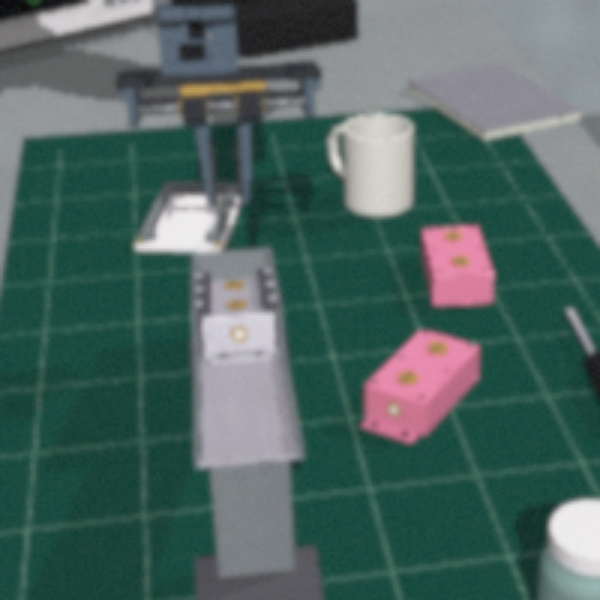

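Emit:
{"op": "jog_arm", "data": {
  "increments": [
    [[0,0,0,0,0,0,-1],[0,0,0,0,0,0,-1],[-0.0003,-0.006,-0.03,0,0,0,-1],[-0.0003,-0.006,-0.03,0,0,0,-1]]
  ]
}}

```text
time: 3.58
eef_pos: [0.4738, 0.052, 0.1133]
tcp_rot: [[0.041, 0.999, -0.012], [0.969, -0.043, -0.243], [-0.243, -0.002, -0.97]]
force: [-0.3, -0.2, -0.2]
finger_gap: 0.0006
```

```bash
python3 - <<'E'
from plan import *
s=arm.observe(); print(s['time'],where(s),s['finger_gap'],s['force']); print(delta(*chute_tool(-142,0,7,-2),s))
cv2.imwrite('pics/w4.png',snapshot('wrist'))
E
```

```text
3.575 [-141.3   -1.    69.2] 0.0005511427787975635 [-0.27091873 -0.18933499 -0.17036625]
[ 0.0005 -0.0123 -0.061   0.05   -0.12    0.07  ]
```

View pics/w4.png

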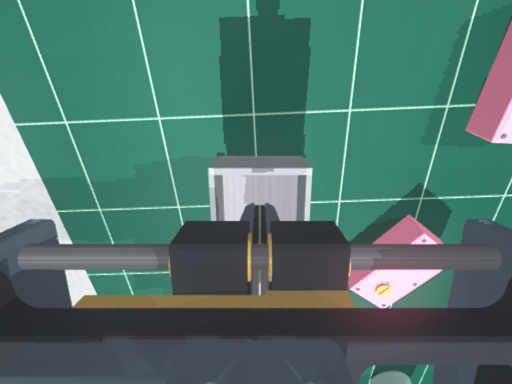

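Emit:
{"op": "jog_arm", "data": {
  "increments": [
    [[0,-0.006,-0.03,0,0,0,-1],[0.0003,-0.01,-0.05,0,0,0,-1],[0.0005,-0.0122,-0.0605,0,0,0,-1],[0.0005,-0.0122,-0.0605,0,0,0,-1],[0.0005,-0.0122,-0.0605,0,0,0,-1]]
  ]
}}

```text
time: 4.25
eef_pos: [0.4764, 0.0408, 0.0544]
tcp_rot: [[0.041, 0.999, -0.007], [0.97, -0.042, -0.241], [-0.241, 0.003, -0.97]]
force: [0.1, 1.8, 0.1]
finger_gap: 0.0002
```

```bash
python3 - <<'E'
from plan import *
s=arm.observe(); print(s['time'],where(s),s['finger_gap'],s['force']); 
for x in (-125,-110,-60,0,6): print(x,delta(*chute_tool(x,0,7,-2),s))
a=snapshot('scene');cv2.imwrite('pics/sc5.png',cv2.resize(a[110:250,150:320],None,fx=4,fy=4))
E
```

```text
4.25 [-142.6    2.1    9.3] 0.0002037559971437432 [0.05397273 1.83109871 0.08735002]
-125 [-0.0028 -0.0176  0.0015 -0.02    0.17    0.02  ]
-110 [-0.0034 -0.0323  0.0046 -0.02    0.17    0.02  ]
-60 [-0.0054 -0.0811  0.015  -0.02    0.17    0.02  ]
0 [-0.0079 -0.1398  0.0274 -0.02    0.17    0.02  ]
6 [-0.0081 -0.1457  0.0287 -0.02    0.17    0.02  ]
```

View pics/sc5.png

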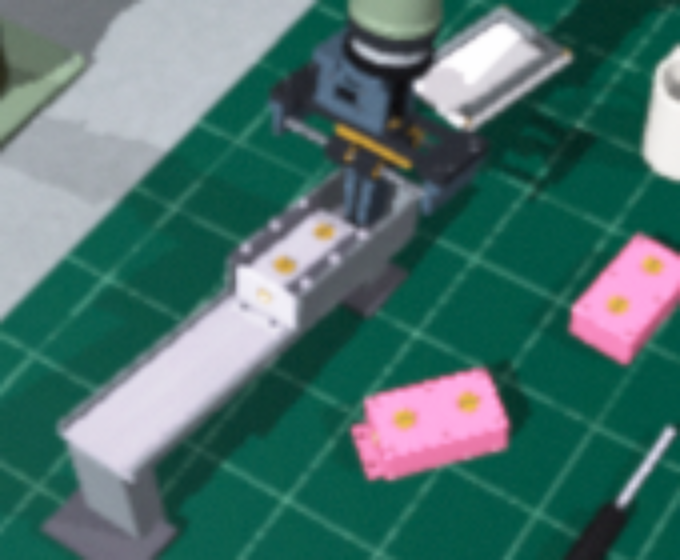

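Emit:
{"op": "jog_arm", "data": {
  "increments": [
    [[-0.0005,-0.005,0.001,0,0,0,-1],[-0.001,-0.011,0.0015,0,0,0,-1],[-0.001,-0.015,0.002,0,0,0,-1],[-0.001,-0.015,0.002,0,0,0,-1],[-0.001,-0.015,0.002,0,0,0,-1]]
  ]
}}

```text
time: 4.92
eef_pos: [0.4745, 0.0255, 0.0555]
tcp_rot: [[0.041, 0.999, -0.009], [0.969, -0.042, -0.242], [-0.242, 0.001, -0.97]]
force: [-0.3, -0.8, -1.2]
finger_gap: -0.0
```

```bash
python3 - <<'E'
from plan import *
s=arm.observe(); print(s['time'],where(s),s['finger_gap'],s['force'],s['qvel'].round(3)); 
for x in (-110,-60,0,6): print(x,delta(*chute_tool(x,0,7,-2),s))
E
```

```text
4.925 [-127.4    0.8    7.1] -4.663696811003069e-05 [-0.32130679 -0.82465505 -1.16276789] [ 0.003  0.002 -0.001 -0.    -0.002 -0.001]
-110 [-0.0015 -0.017   0.0035  0.      0.06    0.03  ]
-60 [-0.0036 -0.0658  0.0139  0.      0.06    0.03  ]
0 [-0.006  -0.1245  0.0264  0.      0.06    0.03  ]
6 [-0.0063 -0.1303  0.0276  0.      0.06    0.03  ]
```

Emit:
{"op": "jog_arm", "data": {
  "increments": [
    [[-0.0004,-0.004,0.0008,0,0,0,-1],[-0.0008,-0.008,0.0016,0,0,0,-1],[-0.0011,-0.012,0.0025,0,0,0,-1],[-0.0015,-0.017,0.0035,0,0,0,-1],[-0.0017,-0.022,0.0046,0,0,0,-1],[-0.0019,-0.027,0.0056,0,0,0,-1],[-0.0021,-0.032,0.0067,0,0,0,-1]]
  ]
}}

```text
time: 5.8
eef_pos: [0.4724, -0.0068, 0.0623]
tcp_rot: [[0.041, 0.999, -0.009], [0.969, -0.042, -0.242], [-0.242, 0.001, -0.97]]
force: [-0.2, 2.3, 0.7]
finger_gap: 0.0005
```

```bash
python3 - <<'E'
from plan import *
s=arm.observe(); print(s['time'],where(s),s['force']); 
for x in (-60,-30,0): print(x,delta(*chute_tool(x,0,7,-2),s))
a=snapshot('scene');cv2.imwrite('pics/sc6.png',cv2.resize(a[110:250,150:320],None,fx=4,fy=4))
E
```

```text
5.8 [-94.3   0.1   7. ] [-0.22561831  2.28068058  0.66907923]
-60 [-0.0015 -0.0335  0.0071  0.      0.06    0.03  ]
-30 [-0.0027 -0.0628  0.0133  0.      0.06    0.03  ]
0 [-0.0039 -0.0922  0.0196  0.      0.06    0.03  ]
```

View pics/sc6.png

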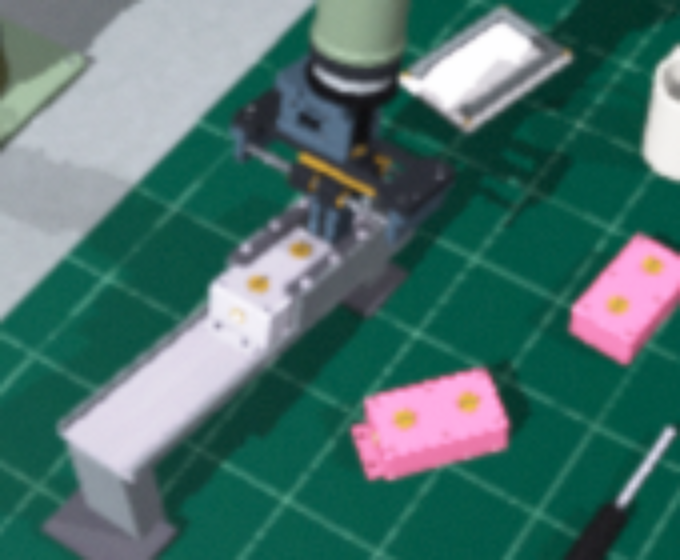

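The housing slides with about 2.4 N. I'll keep pushing.

Emit:
{"op": "jog_arm", "data": {
  "increments": [
    [[-0.0003,-0.007,0.0015,0,0,0,-1],[-0.0006,-0.014,0.003,0,0,0,-1],[-0.0009,-0.021,0.0045,0,0,0,-1],[-0.0012,-0.028,0.006,0,0,0,-1],[-0.0015,-0.035,0.0074,0,0,0,-1],[-0.0018,-0.042,0.0089,0,0,0,-1],[-0.0021,-0.049,0.0104,0,0,0,-1],[-0.0024,-0.056,0.0119,0,0,0,-1]]
  ]
}}

```text
time: 6.85
eef_pos: [0.4699, -0.063, 0.0742]
tcp_rot: [[0.041, 0.999, -0.009], [0.969, -0.042, -0.242], [-0.242, 0.001, -0.97]]
force: [1.1, 2.2, 0.5]
finger_gap: 0.0004
```

```bash
python3 - <<'E'
from plan import *
s=arm.observe(); print(s['time'],where(s),s['force']); 
for x in (-4,-2): print(x,delta(*chute_tool(x,0,7,-2),s))
a=snapshot('scene');cv2.imwrite('pics/sc7.png',cv2.resize(a[110:250,150:320],None,fx=4,fy=4))
E
```

```text
6.85 [-36.9  -0.1   7. ] [1.05111507 2.2394968  0.45305611]
-4 [-0.0013 -0.0321  0.0068  0.      0.06    0.03  ]
-2 [-0.0014 -0.0341  0.0073  0.      0.06    0.03  ]
```

View pics/sc7.png

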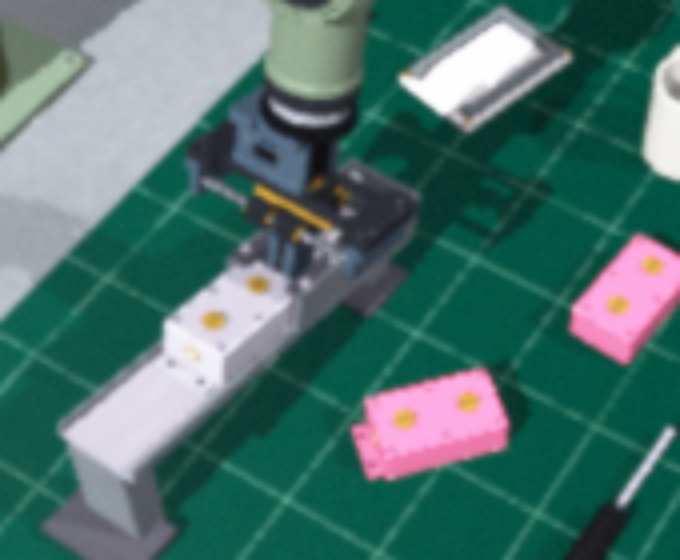

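Emit:
{"op": "jog_arm", "data": {
  "increments": [
    [[-0.0003,-0.007,0.0015,0,0,0,-1],[-0.0006,-0.014,0.003,0,0,0,-1],[-0.0009,-0.021,0.0045,0,0,0,-1],[-0.0012,-0.028,0.006,0,0,0,-1],[-0.0014,-0.034,0.0073,0,0,0,-1],[-0.0015,-0.037,0.0078,0,0,0,-1],[-0.0015,-0.037,0.0078,0,0,0,-1],[-0.0013,-0.031,0.0065,0,0,0,-1]]
  ]
}}

```text
time: 7.9
eef_pos: [0.4686, -0.0937, 0.0806]
tcp_rot: [[0.041, 0.999, -0.009], [0.969, -0.042, -0.242], [-0.243, 0.001, -0.97]]
force: [-0.1, 0.7, -1.0]
finger_gap: 0.0005
```

```bash
python3 - <<'E'
from plan import *
s=arm.observe(); print(s['time'],where(s),s['force']); 
print(delta(*chute_tool(-8,0,110,0),s)); print(delta(*chute_tool(-30,0,200,0),s))
a=snapshot('scene');cv2.imwrite('pics/sc8.png',cv2.resize(a[110:250,150:320],None,fx=4,fy=4))
E
```

```text
7.9 [-5.4 -0.1  6.9] [-0.127859    0.72930716 -0.97317721]
[ 1.100e-03  2.390e-02  1.004e-01  2.040e+00 -3.000e-02  4.000e-02]
[ 0.0027  0.0641  0.1838  2.04   -0.03    0.04  ]
```

View pics/sc8.png

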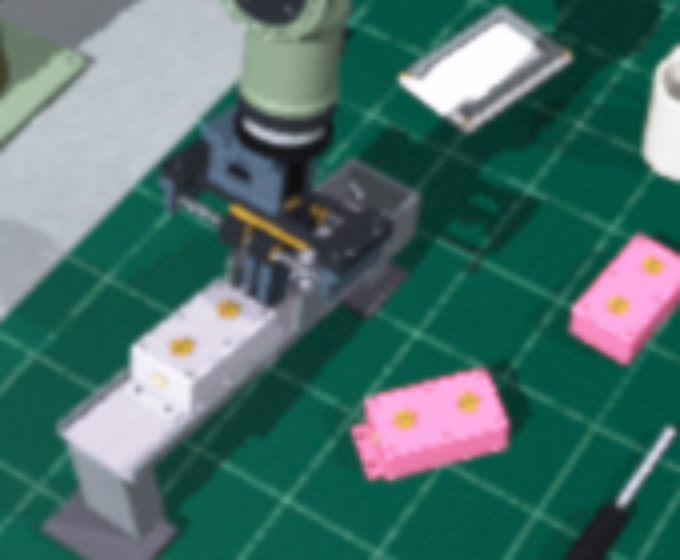

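Emit:
{"op": "jog_arm", "data": {
  "increments": [
    [[0.0005,0.0105,0.045,0,0,0,-1],[0.001,0.02,0.095,2,0,0,-1],[0.001,0.0,0.14,2,0,0,0],[0,-0.05,0.18,2,0,0,1],[-0.002,-0.09,0.21,2,0,0,1],[-0.004,-0.107,0.22,2,0,0,1],[-0.004,-0.107,0.22,2,0,0,1],[-0.004,-0.107,0.22,2,0,0,1]]
  ]
}}

```text
time: 8.95
eef_pos: [0.4643, -0.1996, 0.2996]
tcp_rot: [[0.04, 0.999, -0.011], [0.978, -0.041, -0.207], [-0.207, -0.002, -0.978]]
force: [0.7, -0.7, -0.5]
finger_gap: 0.0576
```

```bash
cat > crop.py <<'E'
import cv2
def crop(a,x0,y0,x1,y1,k,o):
    a=a[y0:y1,x0:x1]; a=cv2.resize(a,None,fx=k,fy=k,interpolation=cv2.INTER_CUBIC)
    for x in range(x0-x0%20+20,x1,20): cv2.putText(a,str(x),((x-x0)*k,10),0,.4,(0,0,255)); cv2.line(a,((x-x0)*k,12),((x-x0)*k,18),(0,0,255))
    for y in range(y0-y0%20+20,y1,20): cv2.putText(a,str(y),(0,(y-y0)*k),0,.4,(0,0,255));cv2.line(a,(26,(y-y0)*k),(32,(y-y0)*k),(0,0,255))
    cv2.imwrite(o,a)
E
python3 - <<'E'
from plan import *
import json
from crop import crop
s=arm.observe(); print(s['time'],where(s),s['force'],s['finger_gap'])
json.dump({k:np.array(s[k]).tolist() for k in('eef_pos','tcp_rot')},open('s3.json','w'))
a=snapshot('wrist');cv2.imwrite('pics/w9.png',a); crop(a,200,20,320,210,4,'pics/w9c.png')
E
```

```text
8.95 [143.7   0.  199. ] [ 0.6843915  -0.67511513 -0.50555301] 0.05764905212044157
```

View pics/w9.png

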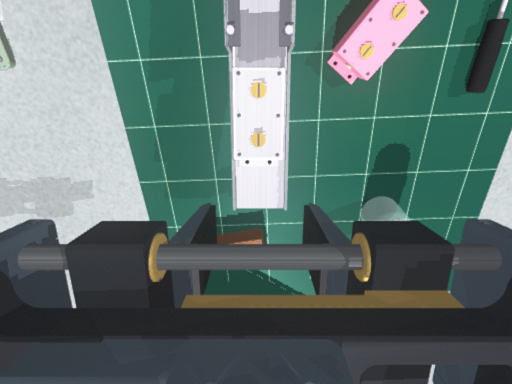

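View pics/w9c.png

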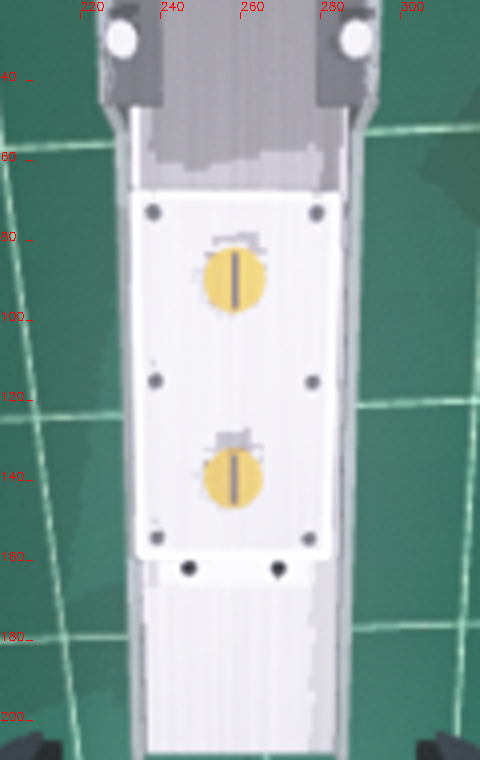

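The housing lies wholly clear of the strips (its top spans rows 68–159, the strips end at row ~46), straight in the chute with the tab up-slope.

```bash
python3 - <<'E'
from plan import *
s3=json.load(open('s3.json'));R,t=chuteT(np.load('chute.npy'))
px=np.array([[232.8,67.8],[285,68.3],[234.3,159.5],[283.3,159]])
H=[[-52.5,-30,36],[-52.5,30,36],[52.5,-30,36],[52.5,30,36]]
f=lambda p:(proj('wrist',pts(R,t,np.array(H)@Rz(p[2]).T+[p[0],p[1],0]),s3)-px).ravel()
r=least_squares(f,[68,0,0]);print(r.x,np.rad2deg(r.x[2]),r.fun.round(1))
print(proj('wrist',pts(R,t,[[0,-37.5,44],[0,37.5,44],[200,-37.5,0],[200,37.5,0]]),s3).round(1))
p=r.x
for z in (60,14): print(z,delta(*chute_tool(p[0],p[1],z)))
E
```

```text
[ 7.20051905e+01 -1.22267108e+00 -1.44184920e-03] -0.08261187362113703 [-0.5 -0.4  0.5 -0.8  0.   0.5  0.   1. ]
[[225.2  46.7]
 [294.7  46.7]
 [233.5 208.7]
 [286.2 208.7]]
60 [ 0.0004  0.0411 -0.1509 -0.05   -0.13   -0.04  ]
14 [-0.      0.0316 -0.1959 -0.05   -0.13   -0.04  ]
```

Emit:
{"op": "jog_arm", "data": {
  "increments": [
    [[0.0,0.02,-0.05,0,0,0,1],[0.0,0.035,-0.1,0,0,0,1],[0.0003,0.04,-0.14,0,0,0,1],[0.0004,0.0405,-0.15,0,0,0,1],[0.0004,0.0405,-0.15,0,0,0,1],[0.0004,0.0405,-0.15,0,0,0,1]]
  ]
}}

```text
time: 9.75
eef_pos: [0.4664, -0.1603, 0.1522]
tcp_rot: [[0.042, 0.999, -0.006], [0.977, -0.042, -0.209], [-0.209, 0.003, -0.978]]
force: [0.7, -0.5, 1.0]
finger_gap: 0.0911
```

```bash
python3 - <<'E'
from plan import *
s=arm.observe(); print(s['time'],where(s),s['force'],s['finger_gap']);print(delta(*chute_tool(71,-1,14)))
cv2.imwrite('pics/w10.png',snapshot('wrist'));a=snapshot('side');cv2.imwrite('pics/s10.png',cv2.resize(a[120:300,120:300],None,fx=3.3,fy=3.3))
E
```

```text
9.75 [74.7  0.4 63. ] [ 0.6631377  -0.45658865  0.97355902] 0.09105373570070187
[-0.0017 -0.0066 -0.0487  0.05    0.16    0.02  ]
```

View pics/w10.png

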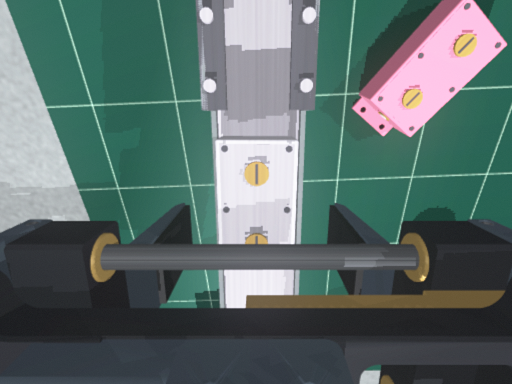

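View pics/s10.png

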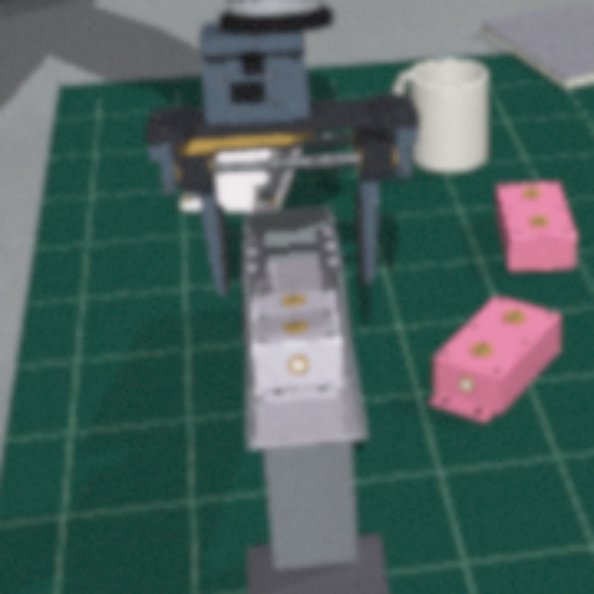

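Fingers straddle the housing (cols 215–297 between fingers at ~190 and ~335). I'll descend and then grip.

Emit:
{"op": "jog_arm", "data": {
  "increments": [
    [[-0.0008,-0.005,-0.02,0,0,0,1],[-0.0012,-0.006,-0.038,0,0,0,1],[-0.0016,-0.0066,-0.046,0,0,0,1],[-0.0016,-0.0066,-0.0475,0,0,0,1],[-0.0016,-0.0066,-0.0475,0,0,0,1],[-0.0016,-0.0066,-0.0475,0,0,0,1]]
  ]
}}

```text
time: 10.6
eef_pos: [0.464, -0.1667, 0.1037]
tcp_rot: [[0.041, 0.999, -0.008], [0.977, -0.042, -0.208], [-0.208, 0.001, -0.978]]
force: [0.4, -0.6, 1.0]
finger_gap: 0.091
```

```bash
python3 - <<'E'
from plan import *
s=arm.observe(); print(s['time'],where(s),s['force'],s['finger_gap'],s['qvel'].round(3));print(delta(*chute_tool(71,-1,14)))
E
```

```text
10.6 [70.9 -1.7 14.3] [ 0.42423827 -0.61630175  0.99203577] 0.0909551627330702 [-0.001  0.001  0.002  0.001 -0.    -0.001]
[ 0.0007 -0.0002 -0.0003  0.02    0.05    0.02  ]
```

Emit:
{"op": "jog_arm", "data": {
  "increments": [
    [[0.0004,0,0,0,0,0,-1],[0.0004,0,0,0,0,0,-1],[0.0004,0,0,0,0,0,-1],[0.0004,0,0,0,0,0,-1],[0.0004,0,0,0,0,0,-1],[0.0004,0,0,0,0,0,-1]]
  ],
  "newtons": 30
}}

```text
time: 11.35
eef_pos: [0.4639, -0.1666, 0.1031]
tcp_rot: [[0.041, 0.999, -0.009], [0.977, -0.042, -0.208], [-0.208, -0.0, -0.978]]
force: [-0.6, -1.2, 0.8]
finger_gap: 0.06
```

```bash
python3 - <<'E'
from plan import *
s=arm.observe(); print(s['time'],where(s),s['force'],s['torque'],s['finger_gap'],s['qvel'].round(3))
R,t=chuteT(np.load('chute.npy'));print(R[:,2]*.04)
E
```

```text
11.35 [70.6 -1.8 13.7] [-0.6014999  -1.19055005  0.82138765] [0.14172188 0.01088649 0.00117535] 0.05997690104029904 [ 0.001  0.001  0.001  0.001  0.001 -0.   ]
[0.00034559 0.00830928 0.0391259 ]
```

Emit:
{"op": "jog_arm", "data": {
  "increments": [
    [[0.0001,0.002,0.01,0,0,0,-1],[0.0002,0.004,0.02,0,0,0,-1],[0.0003,0.0083,0.039,0,0,0,-1],[0.0006,0.0166,0.078,0,0,0,-1],[0.0008,0.024,0.115,0,0,0,-1],[0.0008,0.024,0.13,0,0,0,-1],[0.0008,0.024,0.13,0,0,0,-1]]
  ],
  "newtons": 40
}}

```text
time: 12.22
eef_pos: [0.4649, -0.1427, 0.2336]
tcp_rot: [[0.041, 0.999, -0.008], [0.977, -0.042, -0.208], [-0.208, 0.001, -0.978]]
force: [0.5, 0.1, -2.9]
finger_gap: 0.0598
```

```bash
python3 - <<'E'
from plan import *
s=arm.observe(); print(s['time'],where(s),s['force'],s['torque'],s['finger_gap'],s['eef_pos'])
cv2.imwrite('pics/w11.png',snapshot('wrist'));a=snapshot('side');cv2.imwrite('pics/s11.png',cv2.resize(a[80:280,120:320],None,fx=3,fy=3))
E
```

```text
12.225 [ 74.4  -1.7 146.4] [ 0.52909258  0.06049128 -2.88938198] [ 0.22735228 -0.0442614  -0.00404686] 0.05980079378154482 [ 0.46493857 -0.14269565  0.23364525]
```

View pics/w11.png

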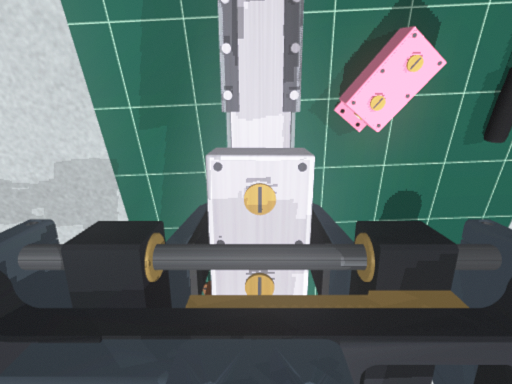

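View pics/s11.png

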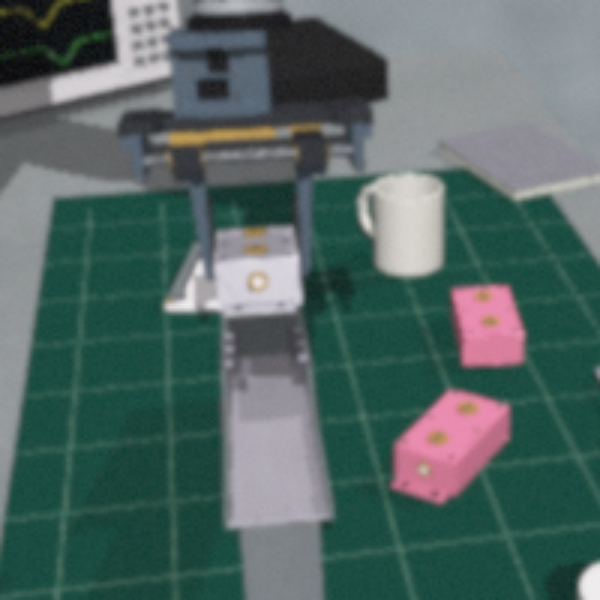

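The housing is firmly held (gap 59.8 mm, ~3 N weight), level with the tool. I'll measure its offset in the hand.

```bash
python3 - <<'E'
from h import *
from crop import crop
crop(cv2.imread('pics/w11.png'),195,135,325,215,6,'pics/w11c.png')
E
```

```text
(no output)
```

View pics/w11c.png

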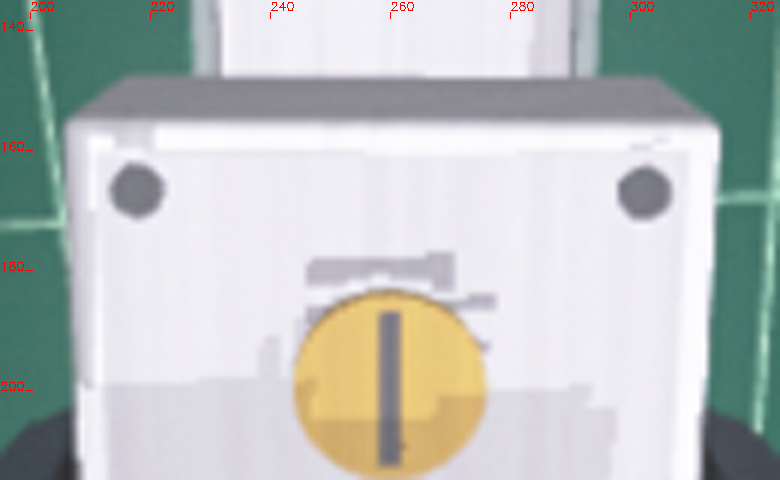

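```bash
cat > hold.py <<'E'
from plan import *
c=calibration('wrist');K=c['intrinsics'];M=np.linalg.inv(c['T_tool_cam'])
def pj(X): 
    p=(X@M[:3,:3].T+M[:3,3])@K.T; return p[:,:2]/p[:,2:]
H=np.array([[-52.5,-30,36],[-52.5,30,36],[-52.5,-30,0],[-52.5,30,0]])/1000
B=np.diag([-1.,1,-1])  # housing axes in tool
def ht(p):
    return B@Ro.from_rotvec([0,p[3],0]).as_matrix()@Ro.from_rotvec([0,0,p[4]]).as_matrix(), np.array(p[:3])
E
python3 - <<'E'
from hold import *
px=np.array([[206,155.3],[314.7,155.3],[216.3,147.7],[304.7,147.7]])
def f(p):
    R,t=ht(p);return (pj(H@R.T+t)-px).ravel()
r=least_squares(f,[0,0,.014,0,0],x_scale=[.01,.01,.01,.1,.1]);print(r.x[:3]*1000,np.rad2deg(r.x[3:]),r.fun.round(2))
f2=lambda q:f([q[0],q[1],.014,q[2],q[3]])
r=least_squares(f2,[0,0,0,0],x_scale=[.01,.01,.1,.1]);print(r.x[:2]*1000,np.rad2deg(r.x[2:]),r.fun.round(2))
E
```

```text
[-1.58363167  0.41699872 16.52069691] [ 0.07316934 -0.03534666] [ 0.16 -0.    0.15  0.   -0.19 -0.   -0.18  0.  ]
[-1.60579188  0.40976223] [-0.60881279 -0.0359076 ] [-0.54 -0.25  0.85 -0.24 -0.63  0.36  0.25  0.36]
```

```bash
cat >> hold.py <<'E'
HO=np.array([-1.6,0.3,15.])/1000
def nest_tool(x,y,z):  # TCP for housing origin at nest coords mm
    n=np.load('nest.npy');Rn=Rz(n[2]);T=Rn@np.diag([-1.,1,-1])
    return Rn@(np.array([x,y,z])/1000)+np.array([n[0],n[1],0])-T@HO,T
E
python3 - <<'E'
from hold import *
p,T=nest_tool(125,0,240);print(p,T.round(3));print(delta(p,T))
E
```

```text
[0.41458471 0.19359435 0.255     ] [[ 0.241  0.97   0.   ]
 [ 0.97  -0.241  0.   ]
 [ 0.     0.    -1.   ]]
[ -0.0492   0.3362   0.0233  11.85    -1.89   -11.52  ]
```

Emit:
{"op": "jog_arm", "data": {
  "increments": [
    [[-0.003,0.02,0.01,1,-0.2,-1,-1],[-0.01,0.065,0.02,3,-0.5,-3,-1],[-0.017,0.115,0.023,5,-0.8,-5,-1],[-0.025,0.17,0.023,7,-1.1,-7,-1],[-0.033,0.225,0.023,9,-1.4,-9,-1],[-0.041,0.28,0.023,11,-1.7,-10.5,-1],[-0.047,0.32,0.023,11.85,-1.9,-11.5,-1],[-0.0492,0.336,0.0233,11.85,-1.9,-11.5,-1]]
  ]
}}

```text
time: 13.32
eef_pos: [0.4144, 0.1952, 0.2561]
tcp_rot: [[0.239, 0.971, 0.001], [0.971, -0.239, -0.001], [-0.001, 0.002, -1.0]]
force: [0.9, -0.2, -2.3]
finger_gap: 0.0599
```

Emit:
{"op": "jog_arm", "data": {
  "increments": [
    [[0,0,0,0,0,0,-1],[0,0,0,0,0,0,-1],[0,0,0,0,0,0,-1]]
  ]
}}

```text
time: 13.7
eef_pos: [0.4157, 0.1924, 0.2563]
tcp_rot: [[0.243, 0.97, 0.003], [0.97, -0.243, -0.002], [-0.001, 0.003, -1.0]]
force: [-0.1, -0.8, -2.6]
finger_gap: 0.0598
```

```bash
python3 - <<'E'
from hold import *
from crop import crop
s=arm.observe(); print(s['time'],s['eef_pos'],s['force'],s['finger_gap'],s['qvel'].round(3)); print(delta(*nest_tool(125,0,240),s))
json.dump({k:np.array(s[k]).tolist() for k in('eef_pos','tcp_rot')},open('s4.json','w'))
a=snapshot('wrist');cv2.imwrite('pics/w12.png',a);crop(a,190,0,320,150,4,'pics/w12c.png')
E
```

```text
13.7 [0.41567848 0.19237905 0.25634106] [-0.08886982 -0.79947629 -2.59934876] 0.05982679298024753 [ 0.001 -0.001 -0.002  0.002 -0.001  0.001]
[-0.0011  0.0012 -0.0013  0.09    0.15    0.09  ]
```

View pics/w12.png

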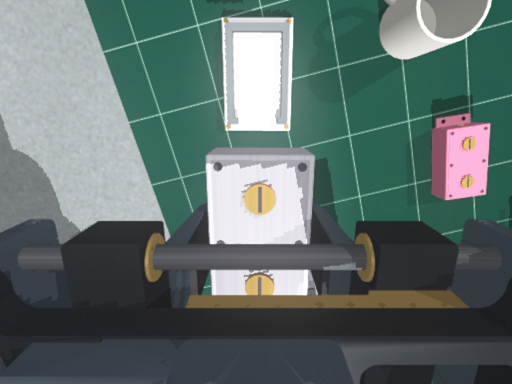

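View pics/w12c.png

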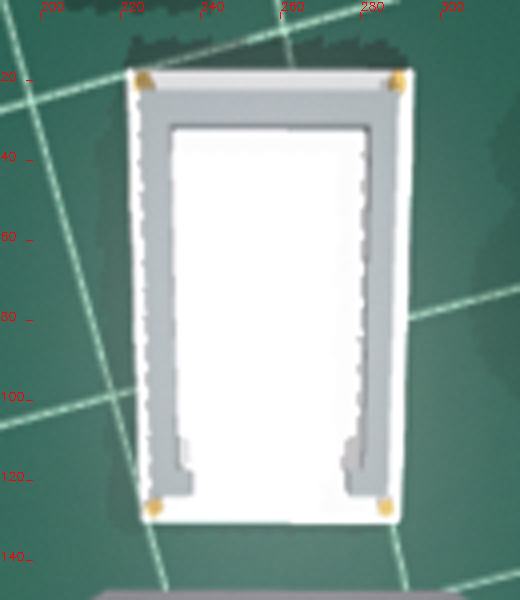

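```bash
python3 - <<'E'
from hold import *
s4=json.load(open('s4.json'))
N=np.array([[-75,-48.5,8],[-75,48.5,8],[75,-48.5,8],[75,48.5,8],[-56,-33.5,18],[-56,33.5,18],[66,-43.5,18],[66,43.5,18]])
px=np.array([[221.75,17],[293.5,17],[225.25,130.5],[290,130.75],[232.75,31.75],[282.25,31.5],[227.75,123.75],[286.75,123.75]])
f=lambda p:(proj('wrist',pts(Rz(p[2]),np.array([p[0],p[1],0]),N),s4)-px).ravel()
r=least_squares(f,[.445,.313,-1.81]);print(r.x,np.rad2deg(r.x[2]),r.fun.round(1));
r2=least_squares(lambda p:f([p[0],p[1],p[2]])[:8],[.445,.313,-1.81]);print(r2.x)
np.save('nest_old.npy',np.load('nest.npy'));np.save('nest.npy',r.x)
# cross-checks with fixed cameras
for n in('scene','side'):
    print(n,proj(n,pts(Rz(r.x[2]),np.array([r.x[0],r.x[1],0]),N[:4])).round(1).tolist())
for z in(60,20,9): print(z,delta(*nest_tool(0,0,z)))
E
python3 - <<'E'
import sys;sys.path.insert(0,'.')
import cv2
from crop import crop
crop(cv2.imread('pics/sc8.png'),400,0,600,140,4,'pics/nc.png')
crop(cv2.imread('pics/side1.png'),165,150,225,190,10,'pics/nd.png')
E
```

```text
[ 0.44399562  0.31389921 -1.81882181] -104.21081317431036 [-0.   0.3 -0.2  0.5 -0.2 -0.2 -0.1 -0.3 -0.3 -1.   0.3 -0.6 -0.2  0.7
  0.7  0.8]
[ 0.44418546  0.31400011 -1.81830829]
scene [[275.8, 111.4], [292.8, 123.4], [249.6, 129.0], [266.6, 141.9]]
side [[184.7, 162.0], [211.7, 162.6], [174.9, 181.6], [204.3, 182.4]]
60 [ 0.0284  0.123  -0.1814  0.08    0.15   -0.16  ]
20 [ 0.0284  0.123  -0.2214  0.08    0.15   -0.16  ]
9 [ 0.0284  0.123  -0.2324  0.08    0.15   -0.16  ]
```

View pics/nc.png

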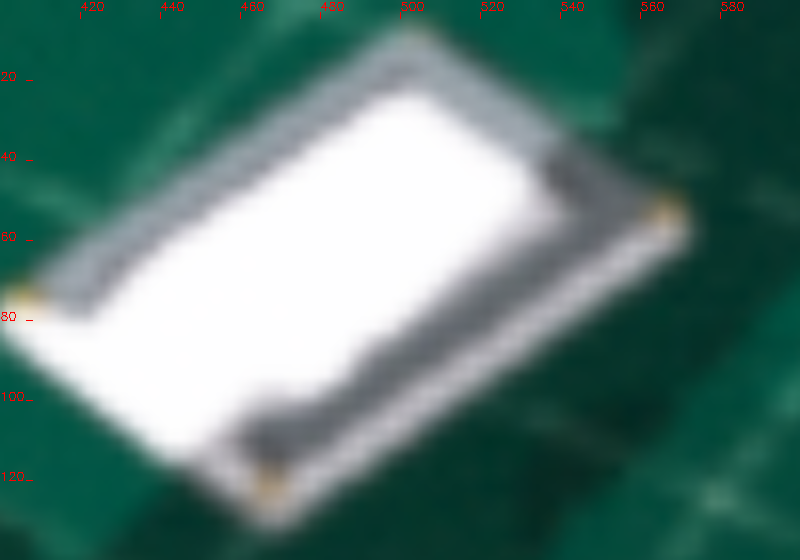

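View pics/nd.png

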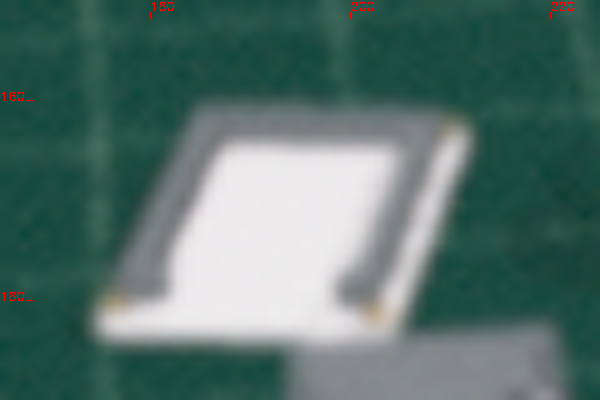

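Emit:
{"op": "jog_arm", "data": {
  "increments": [
    [[0.006,0.03,-0.03,0,0,0,-1],[0.014,0.065,-0.07,0,0,-0.1,-1],[0.022,0.1,-0.11,0,0,-0.16,-1],[0.0284,0.122,-0.15,0,0.1,-0.16,-1],[0.0284,0.123,-0.181,0,0.1,-0.16,-1],[0.0284,0.123,-0.181,0,0.1,-0.16,-1],[0.0284,0.123,-0.181,0,0.1,-0.16,-1],[0.0284,0.123,-0.181,0,0.1,-0.16,-1]]
  ]
}}

```text
time: 14.75
eef_pos: [0.4451, 0.3167, 0.0772]
tcp_rot: [[0.245, 0.97, 0.004], [0.97, -0.245, 0.001], [0.002, 0.004, -1.0]]
force: [0.2, 0.3, -2.5]
finger_gap: 0.0597
```

```bash
python3 - <<'E'
from hold import *
from crop import crop
s=arm.observe(); print(s['time'],s['eef_pos'],s['force'],s['finger_gap'],s['qvel'].round(3)); print(delta(*nest_tool(0,0,60),s))
a=snapshot('wrist');crop(a,160,60,360,230,4,'pics/w13c.png')
a=snapshot('side');crop(a,130,100,260,230,5,'pics/s13.png')
a=snapshot('scene');crop(a,220,60,330,170,5,'pics/sc13.png')
E
```

```text
14.75 [0.44506969 0.31668341 0.07721241] [ 0.18631167  0.27682998 -2.48272614] 0.05967472208765049 [ 0.004 -0.002  0.007  0.001 -0.002  0.   ]
[-0.001  -0.0012 -0.0022 -0.05    0.23   -0.05  ]
```

View pics/w13c.png

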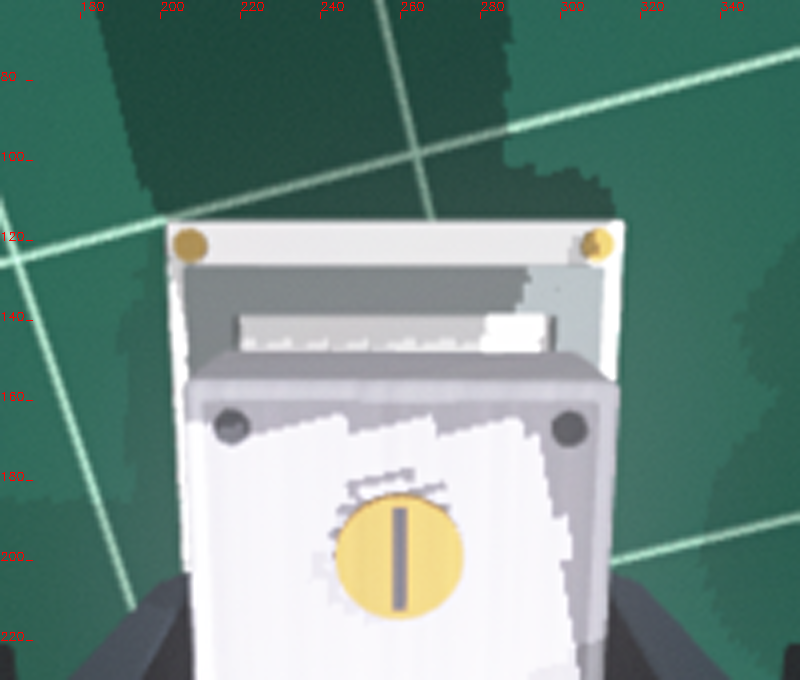

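View pics/s13.png

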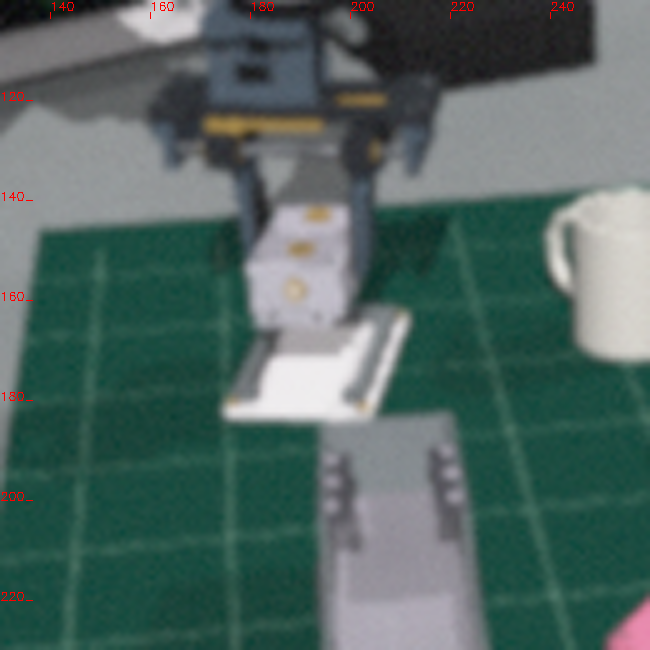

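View pics/sc13.png

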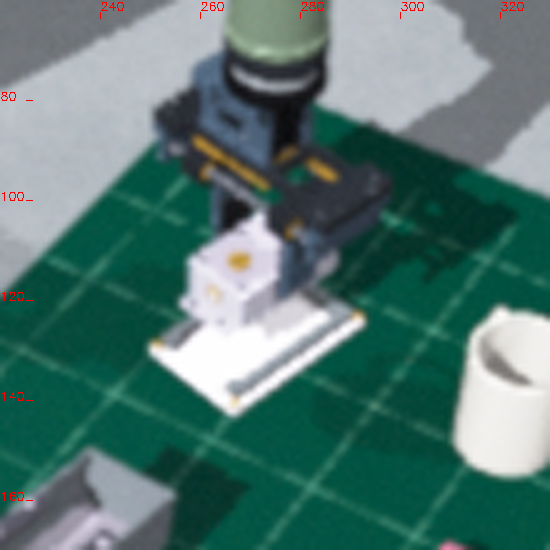

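Emit:
{"op": "jog_arm", "data": {
  "increments": [
    [[-0.001,-0.001,-0.015,0,0.1,0,-1],[-0.001,-0.001,-0.03,0,0.2,0,-1],[-0.001,-0.001,-0.035,0,0.2,0,-1],[-0.001,-0.001,-0.035,0,0.2,0,-1],[-0.001,-0.001,-0.035,0,0.2,0,-1]]
  ]
}}

```text
time: 15.52
eef_pos: [0.4432, 0.3156, 0.0405]
tcp_rot: [[0.244, 0.97, -0.002], [0.97, -0.244, -0.001], [-0.001, -0.002, -1.0]]
force: [-0.3, 0.2, -2.9]
finger_gap: 0.0594
```

```bash
python3 - <<'E'
from hold import *
from crop import crop
s=arm.observe(); print(s['time'],s['eef_pos'],s['tcp_rot'].round(3).tolist(),s['force'],s['finger_gap'],s['qvel'].round(3)); print(delta(*nest_tool(0,0,25),s))
json.dump({k:np.array(s[k]).tolist() for k in('eef_pos','tcp_rot')},open('s5.json','w'))
a=snapshot('wrist');crop(a,180,80,340,210,5,'pics/w14c.png')
a=snapshot('side');crop(a,150,110,240,200,6,'pics/s14.png')
E
```

```text
15.525 [0.44321809 0.31561358 0.04053889] [[0.244, 0.97, -0.002], [0.97, -0.244, -0.001], [-0.001, -0.002, -1.0]] [-0.31249473  0.22787553 -2.87540076] 0.05937550237984188 [-0.003 -0.006 -0.005  0.001  0.001  0.001]
[ 9.0e-04 -1.0e-04 -5.0e-04  4.0e-02 -1.1e-01 -9.0e-02]
```

View pics/w14c.png

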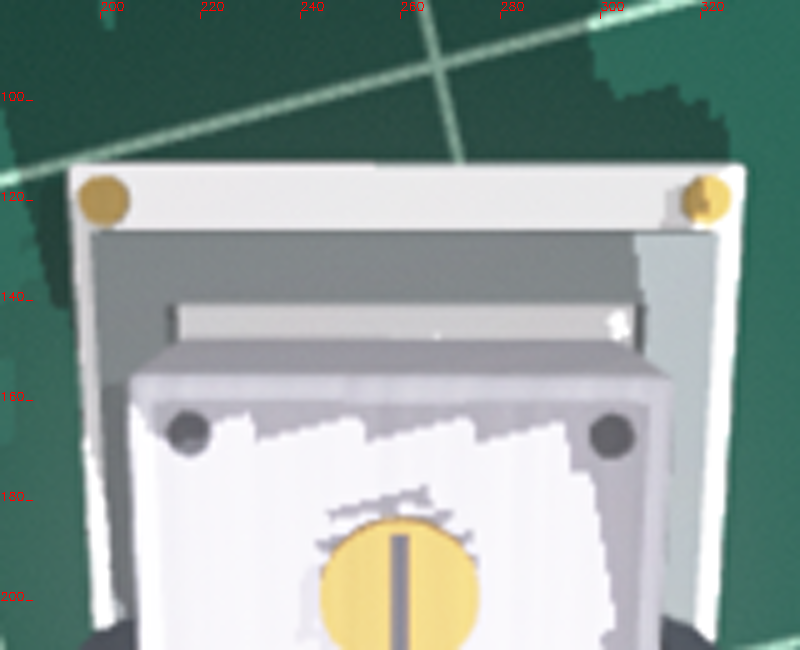

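View pics/s14.png

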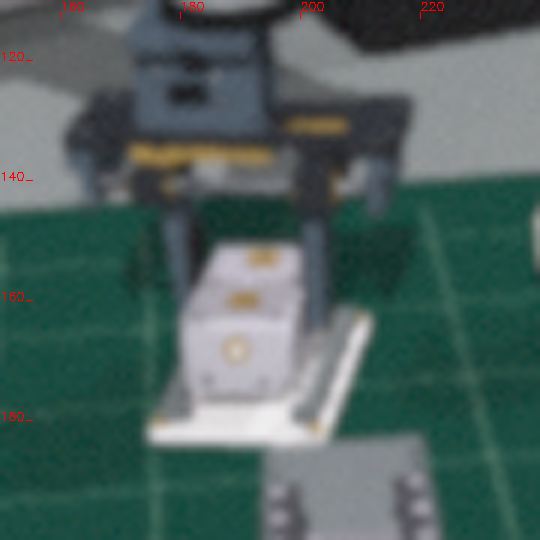

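```bash
python3 - <<'E'
from hold import *
s=json.load(open('s5.json'));n=np.load('nest.npy')
def tonest(P): return (Rz(n[2]).T@(P-np.array([n[0],n[1],0]))*1000).round(1)
for uv,z in(((214.4,140.6),.018),((308.6,140.6),.018),((193.8,113),.008),((329.2,113),.008)):
    print(tonest(back('wrist',uv,z,s)))
# housing low end lower edge
Rt=np.array(s['tcp_rot']);o=np.array(s['eef_pos'])+Rt@HO; print('housing origin in nest',tonest(o))
print('low end bottom edge', tonest(back('wrist',(0.5*(212+307),80+340/5),o[2],s)), tonest(back('wrist',(260,80+375/5),o[2]+.036,s)))
a=arm.observe(); print(a['eef_pos'],delta(*nest_tool(0,0,13),a))
E
```

```text
[-56.5 -32.7  18. ]
[-56.6  32.9  18. ]
[-75.1 -48.3   8. ]
[-75.2  48.4   8. ]
housing origin in nest [ 0.1 -0.9 25.5]
low end bottom edge [-52.3  -1.3  25.5] [-52.7  -0.9  61.5]
[0.44324117 0.31564595 0.04076696] [ 0.0009 -0.0001 -0.0128  0.03   -0.09   -0.09  ]
```

Emit:
{"op": "jog_arm", "data": {
  "increments": [
    [[0.0007,0,0,0,-0.1,-0.09,-1],[0.0007,0,-0.004,0,-0.1,-0.09,-1],[0.0007,0,-0.008,0,-0.1,-0.09,-1],[0.0007,0,-0.0125,0,-0.1,-0.09,-1],[0.0007,0,-0.0125,0,-0.1,-0.09,-1],[0.0007,0,-0.0125,0,-0.1,-0.09,-1]]
  ]
}}

```text
time: 16.38
eef_pos: [0.4436, 0.3154, 0.0278]
tcp_rot: [[0.245, 0.969, -0.001], [0.969, -0.245, -0.001], [-0.001, -0.0, -1.0]]
force: [0.3, 0.6, -3.3]
finger_gap: 0.0595
```

```bash
python3 - <<'E'
from hold import *
s=arm.observe(); print(s['time'],s['eef_pos'],s['force'],s['torque']); print(delta(*nest_tool(0,0,8),s))
E
```

```text
16.375 [0.44364318 0.31541966 0.02782766] [ 0.30438122  0.64034669 -3.28943884] [ 0.09938437  0.07941254 -0.0318177 ]
[ 0.0005  0.0001 -0.0048  0.07   -0.04    0.    ]
```

Emit:
{"op": "jog_arm", "data": {
  "increments": [
    [[0.0003,0,-0.001,0,0,0,-1],[0.0003,0,-0.002,0,0,0,-1],[0.0003,0,-0.003,0,0,0,-1],[0.0003,0,-0.004,0,0,0,-1],[0.0003,0,-0.004,0,0,0,-1]]
  ]
}}

```text
time: 17.0
eef_pos: [0.4439, 0.3154, 0.0238]
tcp_rot: [[0.245, 0.969, -0.001], [0.969, -0.245, -0.001], [-0.001, -0.001, -1.0]]
force: [0.5, 0.2, -2.7]
finger_gap: 0.0595
```

```bash
python3 - <<'E'
from hold import *
from crop import crop
s=arm.observe(); print(s['time'],s['eef_pos'],s['force'],s['torque']); print(delta(*nest_tool(0,0,8),s))
crop(snapshot('wrist'),180,80,340,210,5,'pics/w15c.png')
E
```

```text
17.0 [0.4438552  0.31536617 0.02378269] [ 0.51267645  0.24691247 -2.72621848] [ 0.00137317  0.08008684 -0.00820227]
[ 0.0002  0.0002 -0.0008  0.07   -0.05   -0.    ]
```

View pics/w15c.png

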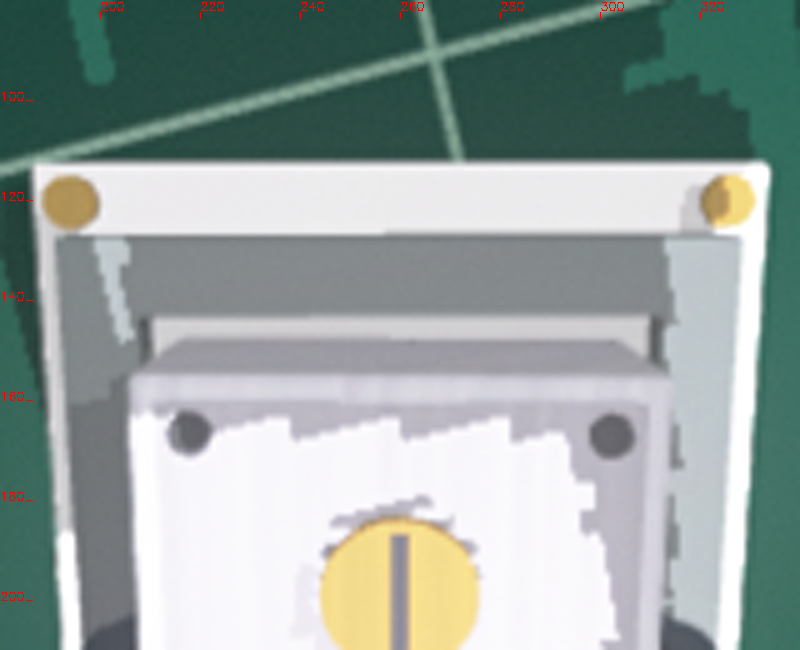

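Emit:
{"op": "jog_arm", "data": {
  "increments": [
    [[0.0,0,-0.0005,0,0,0,-1],[0.0,0,-0.001,0,0,0,-1],[0.0,0,-0.0013,0,0,0,-1],[0.0,0,-0.0013,0,0,0,-1]]
  ]
}}

```text
time: 17.55
eef_pos: [0.4439, 0.3154, 0.0225]
tcp_rot: [[0.246, 0.969, -0.001], [0.969, -0.246, -0.001], [-0.001, -0.0, -1.0]]
force: [-0.1, -1.5, -2.8]
finger_gap: 0.0595
```

Emit:
{"op": "jog_arm", "data": {
  "increments": [
    [[0.0,0,-0.0004,0,0,0,-1],[0.0,0,-0.0008,0,0,0,-1],[0.0,0,-0.0008,0,0,0,-1]]
  ]
}}

```text
time: 17.92
eef_pos: [0.4439, 0.3154, 0.0217]
tcp_rot: [[0.246, 0.969, -0.001], [0.969, -0.246, -0.001], [-0.001, -0.0, -1.0]]
force: [0.8, -0.8, -2.9]
finger_gap: 0.0598
```

Emit:
{"op": "jog_arm", "data": {
  "increments": [
    [[0.0,0,-0.0004,0,0,0,-1],[0.0,0,-0.0008,0,0,0,-1],[0.0,0,-0.0008,0,0,0,-1]]
  ]
}}

```text
time: 18.3
eef_pos: [0.4439, 0.3154, 0.0214]
tcp_rot: [[0.246, 0.969, -0.001], [0.969, -0.246, -0.001], [-0.001, -0.0, -1.0]]
force: [-1.7, -1.5, 3.6]
finger_gap: 0.0594
```

Contact: the vertical force went from −2.9 to +3.6 N at TCP z = 21.4 mm, so the housing is seated on the pocket floor. I'll release it.

Emit:
{"op": "jog_arm", "data": {
  "increments": [
    [[0,0,0.0005,0,0,0,-1],[0,0,0.0005,0,0,0,-0.2],[0,0,0.0005,0,0,0,0.6],[0,0,0.0005,0,0,0,0.9],[0,0,0.0005,0,0,0,0.9],[0,0,0.0005,0,0,0,0.9]]
  ]
}}

```text
time: 19.05
eef_pos: [0.444, 0.3154, 0.0215]
tcp_rot: [[0.245, 0.969, -0.001], [0.969, -0.245, -0.001], [-0.001, -0.0, -1.0]]
force: [0.2, -0.6, -0.0]
finger_gap: 0.0866
```

```bash
python3 - <<'E'
from hold import *
from crop import crop
s=arm.observe(); print(s['time'],s['eef_pos'],s['force'],s['torque'],s['finger_gap'])
crop(snapshot('wrist'),170,80,350,210,4,'pics/w16c.png')
E
```

```text
19.05 [0.44398708 0.31544125 0.02149701] [ 0.18296144 -0.57992265 -0.04098674] [-0.02250984 -0.01231065 -0.00525968] 0.0866246133000682
```

View pics/w16c.png

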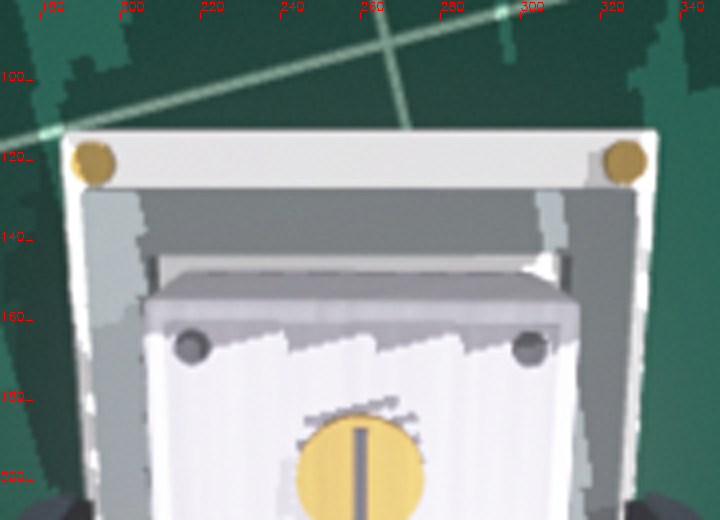

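Emit:
{"op": "jog_arm", "data": {
  "increments": [
    [[0,0,0.02,0,0,0,0.9],[0,0,0.06,0,0,0,0.9],[0,0,0.11,0,0,0,0.9],[-0.01,-0.04,0.16,0,0,0,0.9],[-0.02,-0.08,0.2,0,0,0,0.9],[-0.03,-0.13,0.24,0,0,0,0.9],[-0.03,-0.13,0.24,0,0,0,0.9],[-0.03,-0.13,0.24,0,0,0,0.9]]
  ]
}}

```text
time: 20.1
eef_pos: [0.4138, 0.1854, 0.2613]
tcp_rot: [[0.246, 0.969, -0.001], [0.969, -0.246, -0.001], [-0.001, -0.001, -1.0]]
force: [-0.3, 0.2, -0.4]
finger_gap: 0.0867
```

```bash
python3 - <<'E'
from hold import *
from crop import crop
s=arm.observe(); print(s['time'],s['eef_pos'],s['force'],s['finger_gap'])
json.dump({k:np.array(s[k]).tolist() for k in('eef_pos','tcp_rot')},open('s6.json','w'))
crop(snapshot('wrist'),180,0,330,160,4,'pics/w17c.png')
a=snapshot('side');cv2.imwrite('pics/s17.png',a);crop(a,160,120,240,200,7,'pics/s17c.png')
cv2.imwrite('pics/sc17.png',snapshot('scene'))
E
```

```text
20.1 [0.41378059 0.18542521 0.26125725] [-0.32685226  0.2271516  -0.43671088] 0.08667980099498786
```

View pics/w17c.png

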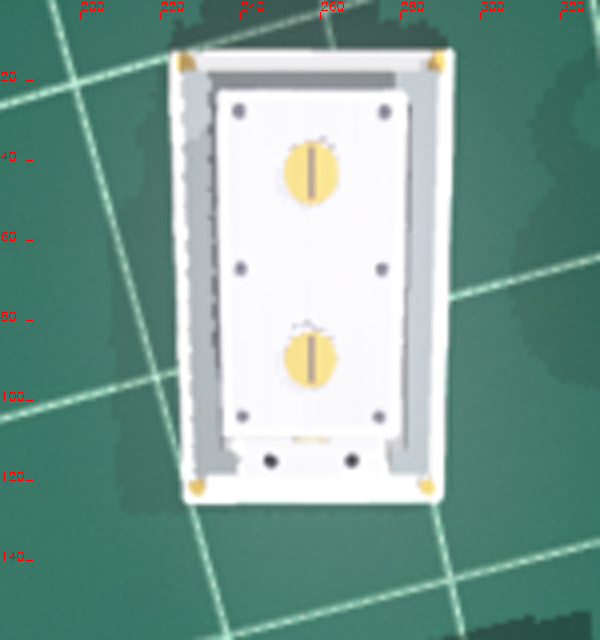

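View pics/s17c.png

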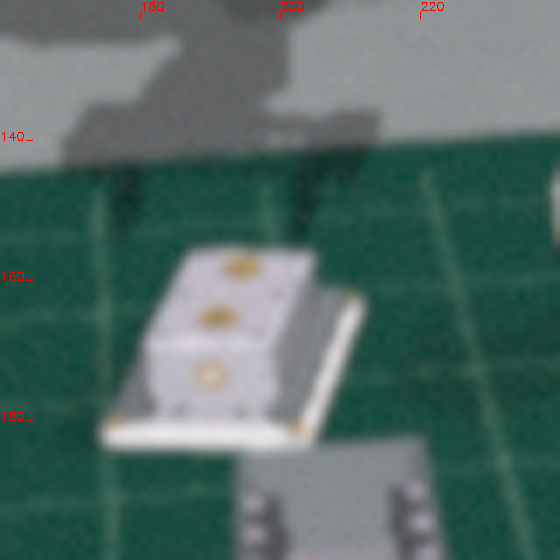

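View pics/sc17.png

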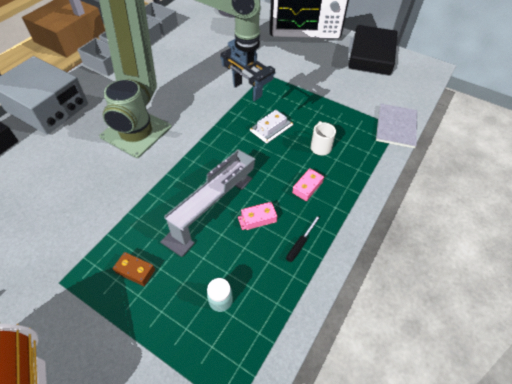

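```bash
python3 - <<'E'
from hold import *
s=json.load(open('s6.json'));n=np.load('nest.npy')
px=np.array([[234.25,22.5],[282,22.5],[235.75,109.25],[280.25,109.25]])
Hc=np.array([[-52.5,-30,44],[-52.5,30,44],[52.5,-30,44],[52.5,30,44]])
f=lambda p:(proj('wrist',pts(Rz(n[2]),np.array([n[0],n[1],0]),Hc@Rz(p[2]).T+[p[0],p[1],p[3]]),s)-px).ravel()
r=least_squares(f,[0,0,0,0]);print(r.x,r.fun.round(1))
from plant import workorder
print(arm.observe()['time']); workorder.job_done()
E
```

```text
[-0.12146902  0.3942421  -0.00348202  0.37573726] [ 0.  -0.1 -0.1  0.   0.2 -0.  -0.1  0.1]
20.25
the job is handed in; nothing more can be done
```

The housing is seated in the test nest and the job was handed in at 20.25 s of the 58 s allowed; the hand-in reports no verdict.

**What I did:** With closed fingers I pushed the aluminium housing from its lower end up the slot, at about 2.4 N, until it was wholly clear of the strips (origin about 72 mm up the chute). I gripped it across its 60 mm width, lifted it square to the floor and levelled it. I turned it to the nest's heading, lowered it until it touched the pocket floor, then released and withdrew.

**Last checks:**
- **Seating:** In the final wrist picture the housing's origin is within 0.4 mm of seated and its height within 0.4 mm. It is turned only 0.2 degrees from the nest. It lies flat with the screws up and the tab in the open end.
- **Other objects:** In the last scene picture the mug, screwdriver and jar appear where they started; I checked this by eye only.
- **Robot:** The gripper is clear and touching nothing. The highest wrist force I read was about 4 N.

**Disagreements:** The picture of the housing in the gripper put its underside 14 to 16.5 mm below the fingertips, while contact gave about 13.4 mm. I relied on the contact force for the final height. The arm also stopped 1 to 2 mm off its targets at times, which I corrected before lowering the housing into the pocket.

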